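# Find the rocking corner of the levelling plate and press its shim flat

### The arm

A 6-joint arm with a two-finger parallel gripper is mounted at the origin on the work surface. World frame = base frame: x ahead of the robot, y to its left, z up, the work surface at z = 0. Lengths are in m, angles in rad, forces in N, time in s.
With the tool pointing down it reaches from about 0.3 to 0.775 m from the base axis. Payload 14.6 kg.
Tool frame: the origin (TCP) lies midway between the tips of the shut fingers; the grasp point (between the pads) lies 19 mm behind it (ctrl.pinch_z is the distance from the TCP to the grasp point, in m); z points along the fingers, y is the line along which they close (so a half turn about z gives the same grasp; the last joint's range is limited). The gripper opens to 94 mm and grips with 3 to 60 N. Pads are 16 mm wide; open, the fingers measure 119 mm over their backs; the gripper's body (75 mm by 177 mm) begins 78 mm behind the grasp point.
Start: joints at [-1.357, 0.3, 1.521, -0, 1.321, -0.067], TCP at [0.152, -0.528, 0.205] pointing down, gripper open.
Joint ranges: [-3.03, 3.03], [-0.79, 2.21], [0.23, 2.52], [-1.04, 4.18], [0, 3.07], [-2.55, 2.55]. Speed limits (rad/s): [2.22, 2.22, 2.57, 3.14, 3.14, 3.14].

### API

Orientations are given as [roll, pitch, yaw] about the fixed x, y, z axes, in that order (R = Rz(yaw) Ry(pitch) Rx(roll)).
In Python, from station import ctrl gives the robot as it stands.
- The arm moves only by the tool jog_arm, never from a script. Its argument "motion" is a list of rows, each a list of 7 numbers: the shift along the tool's x, y, z in m, then the turn, a rotation vector about the tool's x, y, z in rad, then the opening, from -1 (shut) to 1 (fully open). In form: [[tx, ty, tz, rx, ry, rz, gripper], ...]. A call has 1 to 5 rows; each row shifts and turns the commanded pose from where the row before left it, along the tool's axes as they then stand; what a row does not reach is not made up. A row lasts 1/10 s, in which the tool goes at most 50 mm and 8.59 degrees, less where a joint would pass 70% of its speed; a pose out of reach is approached as far as the arm can. A call is refused whole if a number of a shift passes 0.05 or a number of a turn 0.15, either way. A call with a gripper value outside its range is refused whole. The fingers move at their own pace and stop on an object; "squeeze" is the grip in N (left out, the last holds). Time passes only in rows, so rows that do not move let the fingers close. It gives the time, the measured TCP pose, the force, the opening and the grip force at its end, in the units of the state.
- ctrl.get_obs(): the state, without advancing time (a new reading comes with each control period).
- ctrl.camera(name): name is "scene" or "side" or "wrist"; returns the picture (400x640x3 uint8, red, green, blue); there is no depth.
- ctrl.camera_model(name): a dict with "intrinsics" (3x3 intrinsics, pixels), "rvec" (rotation vector, rad) and "tvec" (3), from world to camera coordinates, as OpenCV has them. Camera axes: x right, y down, z forward; pixel columns grow to the right and rows downward; lengths in m; the calibration is good to about 2 mm. A picture is of the moment at which its call begins: read the wrist's pose just before it. camera_model takes no time and is no camera call; for the wrist camera it gives the pose at the moment of the call.
- ctrl.hand_in(): hands the job in; it is judged then, once.
The state is a dict: "time_s": time; "qpos": joint angles; "joint_vel": joint speeds; "tau": joint torques, N m; "ee_pos": TCP position; "eef_rot": TCP orientation; "force": force on the tool from outside, world axes, zero at the start; "moment": the same for the moment, N m; "grip_width": finger opening in m; "grip_force": force on a finger pad.
Only numpy, scipy, OpenCV 4.12 (cv2) and the standard library are available. Lean on these libraries where they do the work, as an engineer would, in place of code of your own. Each camera call takes 0.05 s, during which the arm holds its last target. There are 200 camera calls.

### The job

One corner of the steel levelling plate rocks. Press down on the corners, one after another, until you find the one that sinks, then press that corner's brass shim leaf down fully flat. Leave the other three leaves raised, lift nothing, and leave everything else on the table where it is.

Things in the scene. Friction and masses are not known exactly. Their poses are not given: they have to be found in the camera images.
- plate: loose steel plate, 150 x 150 x 6 mm, 0.9 kg, with a brass key cup (44 mm wide) and two posts (16 mm tall) along its middle; lies on four feet on a fixed green base (170 x 250 x 12 mm), kept in place by four thin pins. Origin: centre of its underside, 28 mm above the table. x axis: towards its far edge (away from the robot), y: its left edge, z up; turned up to 0.35 rad
- corner_near_left (a point): press point on the plate's top, a black spot 18 mm across at its near left corner, above that corner's foot, 34 mm above the table. Three corners are solid; one, a different one each time, rocks: it sinks 5 mm under about 6 N and springs back. They look alike; only pressing tells
- leaf_near_left (a point): press point on top of the near left corner's brass shim leaf, 30 mm from its hinge. The leaf, 26 mm wide and 36 mm long, sticks out of the plate's left edge and slopes up outwards by 0.30 rad; the hinge runs along that edge, 5 mm outside it. This point is about 36 mm above the table when raised; flat, 27.5 mm and 4 mm farther out
- shim_near_left (a joint): angle of the near left corner's shim leaf, rad: 0 = fully raised, 0.30 = flat (its stop). It moves under about 7 N at the press point and stays where it is left; flat, its inner end stands just under the plate and takes up the slack of the corner
- pin_near_left (a joint): travel, m, of the red witness pin (6 mm thick) under the plate near the near left corner: 0 = up. A plate corner that sinks pushes its pin down, by about 4.5 mm when the corner sinks fully, and the pin stays down; at solid corners it moves less than 2 mm
- corner_near_right (a point): press point on the plate's top, a black spot 18 mm across at its near right corner, above that corner's foot, 34 mm above the table. Three corners are solid; one, a different one each time, rocks: it sinks 5 mm under about 6 N and springs back. They look alike; only pressing tells
- leaf_near_right (a point): press point on top of the near right corner's brass shim leaf, 30 mm from its hinge. The leaf, 26 mm wide and 36 mm long, sticks out of the plate's right edge and slopes up outwards by 0.30 rad; the hinge runs along that edge, 5 mm outside it. This point is about 36 mm above the table when raised; flat, 27.5 mm and 4 mm farther out
- shim_near_right (a joint): angle of the near right corner's shim leaf, rad: 0 = fully raised, 0.30 = flat (its stop). It moves under about 7 N at the press point and stays where it is left; flat, its inner end stands just under the plate and takes up the slack of the corner
- pin_near_right (a joint): travel, m, of the red witness pin (6 mm thick) under the plate near the near right corner: 0 = up. A plate corner that sinks pushes its pin down, by about 4.5 mm when the corner sinks fully, and the pin stays down; at solid corners it moves less than 2 mm
- corner_far_left (a point): press point on the plate's top, a black spot 18 mm across at its far left corner, above that corner's foot, 34 mm above the table. Three corners are solid; one, a different one each time, rocks: it sinks 5 mm under about 6 N and springs back. They look alike; only pressing tells
- leaf_far_left (a point): press point on top of the far left corner's brass shim leaf, 30 mm from its hinge. The leaf, 26 mm wide and 36 mm long, sticks out of the plate's left edge and slopes up outwards by 0.30 rad; the hinge runs along that edge, 5 mm outside it. This point is about 36 mm above the table when raised; flat, 27.5 mm and 4 mm farther out
- shim_far_left (a joint): angle of the far left corner's shim leaf, rad: 0 = fully raised, 0.30 = flat (its stop). It moves under about 7 N at the press point and stays where it is left; flat, its inner end stands just under the plate and takes up the slack of the corner
- pin_far_left (a joint): travel, m, of the red witness pin (6 mm thick) under the plate near the far left corner: 0 = up. A plate corner that sinks pushes its pin down, by about 4.5 mm when the corner sinks fully, and the pin stays down; at solid corners it moves less than 2 mm
- corner_far_right (a point): press point on the plate's top, a black spot 18 mm across at its far right corner, above that corner's foot, 34 mm above the table. Three corners are solid; one, a different one each time, rocks: it sinks 5 mm under about 6 N and springs back. They look alike; only pressing tells
- leaf_far_right (a point): press point on top of the far right corner's brass shim leaf, 30 mm from its hinge. The leaf, 26 mm wide and 36 mm long, sticks out of the plate's right edge and slopes up outwards by 0.30 rad; the hinge runs along that edge, 5 mm outside it. This point is about 36 mm above the table when raised; flat, 27.5 mm and 4 mm farther out
- shim_far_right (a joint): angle of the far right corner's shim leaf, rad: 0 = fully raised, 0.30 = flat (its stop). It moves under about 7 N at the press point and stays where it is left; flat, its inner end stands just under the plate and takes up the slack of the corner
- pin_far_right (a joint): travel, m, of the red witness pin (6 mm thick) under the plate near the far right corner: 0 = up. A plate corner that sinks pushes its pin down, by about 4.5 mm when the corner sinks fully, and the pin stays down; at solid corners it moves less than 2 mm
- dish: white ceramic spring dish, 72 mm across, 24 mm tall; origin under its centre. A bystander: leave alone
- mandrel: steel mandrel 160 mm long, 18 mm thick, lying along its own x; origin on the table under it. A bystander: leave alone
- pearl_key: chrome key arm 75 mm long with a pearl touch; origin on the table under its middle. A bystander: leave alone
- brace: silver-soldered brass brace, 50 x 12 x 25 mm; origin under its middle. A bystander: leave alone
- hammer: small hammer, 220 mm, lying along its x. A bystander: leave alone
Things that resemble listed ones, but are neither listed nor needed, are in the scene too. What is shaped like the plate but purple is not meant.

How it is judged:
By the outcome, as a careful person would: the job done as asked, in the order asked, and still so for the second after the job is handed in, with the robot touching nothing.
It also fails if it takes over 58 s, if anything falls off the work surface, if the arm or the gripper's body presses on something with over 40 N, if the wrist force passes 120 N, or if a joint passes its speed limit or range.

## Working session

There is one attempt and no reset: what is moved stays moved. The work goes in short steps, Python scripts to look and compute and a tool call to move; the robot and the scene stay as the last step left them, time stands still between calls to the robot, and variables do not carry over. Pictures are saved under pics/ and viewed, at most 10 in all, crops included, and the job is handed in when it is done.

Besides the shell and the picture viewer there is one more tool, called in YAML: its name, and indented under it one key for each argument. jog_arm: Moves the arm, as the interface text tells. Its arguments: {"type":"object","properties":{"motion":{"type":"array"},"squeeze":{"type":"number"}},"required":["motion"]}

```bash
mkdir -p pics
cat > h.py <<'E'
import numpy as np,cv2
from station import ctrl
def ray(name,uv,z):
    m=ctrl.camera_model(name);K=np.array(m["intrinsics"]);R=cv2.Rodrigues(np.array(m["rvec"],float))[0];t=np.array(m["tvec"],float).ravel()
    c=-R.T@t;d=R.T@np.linalg.inv(K)@np.array([uv[0],uv[1],1.]);return c+d*(z-c[2])/d[2]
def proj(name,P):
    m=ctrl.camera_model(name);return cv2.projectPoints(np.array(P,float).reshape(-1,1,3),np.array(m["rvec"],float),np.array(m["tvec"],float),np.array(m["intrinsics"]),None)[0].reshape(-1,2)
def snap(name,f):
    im=cv2.cvtColor(ctrl.camera(name),cv2.COLOR_RGB2BGR);cv2.imwrite("pics/"+f+".png",im);return im
E
python3 - <<'E'
from h import *
a=snap("scene","s0");b=snap("side","d0")
cv2.imwrite("pics/both.png",cv2.resize(np.vstack([a,b]),(480,600)))
o=ctrl.get_obs();print(o["ee_pos"],o["eef_rot"],o["force"],o["time_s"])
E
```

```text
[ 0.15236074 -0.52821981  0.20493814] [-3.14054060e+00 -7.65759957e-05  2.80789349e-01] [ 0.28022446 -0.41494346  0.30551566] 0.1
```

View pics/s0.png

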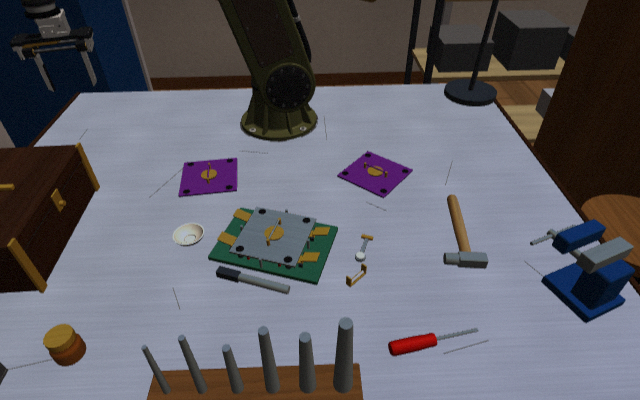

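The camera faces the robot. The steel plate on the green base is at about (275,238), and the two purple plates at (209,177) and (375,173) are decoys. I'll confirm with an enlarged crop.

Run:
```python
from h import *
a=cv2.imread("pics/s0.png")[195:285,200:345]
b=cv2.imread("pics/d0.png")
cv2.imwrite("pics/c0.png",np.vstack([cv2.resize(a,(580,360),interpolation=cv2.INTER_CUBIC),cv2.resize(b,(384,240))[:, :].copy() if 0 else cv2.copyMakeBorder(cv2.resize(b,(384,240)),0,0,0,196,0)]))
for uv in [(263,211),(313,222),(237,249),(289,262)]: print(ray("scene",uv,.034))
```

```text
[ 0.48518724 -0.01432099  0.034     ]
[0.52850173 0.10304126 0.034     ]
[ 0.60478672 -0.06193954  0.034     ]
[0.64646196 0.05040846 0.034     ]
```

View pics/c0.png

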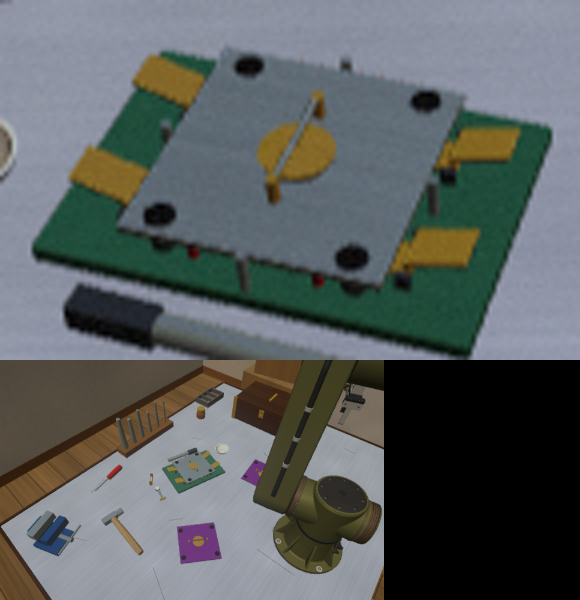

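```bash
cat >> h.py <<'E'
def spots(im,name,approx,z=.034,r=7):
    g=cv2.cvtColor(im,cv2.COLOR_BGR2GRAY);out=[]
    for u,v in approx:
        u,v=int(round(u)),int(round(v));w=g[v-r:v+r+1,u-r:u+r+1]
        n,l,s,c=cv2.connectedComponentsWithStats((w<60).astype(np.uint8))
        k=min(range(1,n),key=lambda i:np.hypot(*(c[i]-r)) if s[i,4]>5 else 99)
        out.append((c[k][0]+u-r,c[k][1]+v-r,s[k,4]))
    return out
E
python3 - <<'E'
from h import *
P=[]
ap=[(306.5,220.2),(262.2,211.5),(288,259.5),(240,248.7)]
for (u,v,n) in spots(cv2.imread("pics/s0.png"),"scene",ap,r=5):
    p=ray("scene",(u,v),.034);P.append(p);print(u,v,n,p.round(4))
P=np.array(P)
c=P.mean(0)
print("centre",c,"diag",np.linalg.norm(P[0]-P[3]),np.linalg.norm(P[1]-P[2]))
ax=(P[2]+P[3]-P[0]-P[1])/2;ay=(P[0]+P[2]-P[1]-P[3])/2
print(np.linalg.norm(ax),np.linalg.norm(ay),np.arctan2(ax[1],ax[0]),np.arctan2(-ay[0],ay[1]))
q=proj("side",P);print(q)
g=cv2.imread("pics/d0.png")
u0,v0=q.mean(0).astype(int);cr=g[v0-50:v0+50,u0-65:u0+65].copy()
for s in spots(g,"side",q,r=6): print(s, ray("side",s[:2],.034).round(4))
E
```

```text
305.93333333333334 219.93333333333334 30 [0.5208 0.0869 0.034 ]
261.86206896551727 211.0 29 [ 0.4851 -0.017   0.034 ]
287.3809523809524 259.1190476190476 42 [0.6384 0.0469 0.034 ]
239.43589743589743 248.33333333333334 39 [ 0.6031 -0.0569  0.034 ]
centre [0.56184068 0.01496198 0.034     ] diag 0.1656914068446738 0.16612019590606436
0.12439695226194078 0.1097733080623821 -0.3271568679945873 -0.3297616373484441
[[315.43443818 198.83899128]
 [350.22029676 183.7593396 ]
 [294.11028403 169.9103297 ]
 [327.32206775 156.50783235]]
(np.float64(315.9375), np.float64(199.125), np.int32(16)) [0.5191 0.0868 0.034 ]
(np.float64(350.3125), np.float64(183.8125), np.int32(16)) [ 0.4847 -0.017   0.034 ]
(np.float64(294.3076923076923), np.float64(170.0), np.int32(13)) [0.6377 0.0468 0.034 ]
(np.float64(327.72727272727275), np.float64(156.8181818181818), np.int32(11)) [ 0.6013 -0.0567  0.034 ]
```

jog_arm:
  motion:
    - [0.025, -0.04, 0, 0, 0, 0.15, -1]
    - [0.025, -0.04, 0, 0, 0, 0.15, -1]
    - [0.025, -0.04, 0, 0, 0, 0.15, -1]
    - [0.025, -0.04, 0, 0, 0, 0.15, -1]
    - [0.025, -0.04, 0, 0, 0, 0, -1]

```text
time_s: 0.6
ee_pos: [0.2732, -0.3389, 0.2056]
eef_rot: [3.141, -0.0, -0.3]
force: [1.1, -1.6, -0.1]
grip_width: 0.0575
grip_force: 0.0
```

```bash
cat >> h.py <<'E'
from scipy.spatial.transform import Rotation as Ro
C=np.array([.5612,.015]);YAW=-.328
def W(x,y,z): return np.array([C[0]+np.cos(YAW)*x-np.sin(YAW)*y,C[1]+np.sin(YAW)*x+np.cos(YAW)*y,z])
def go(x,y,z):
    o=ctrl.get_obs();R=Ro.from_euler("xyz",o["eef_rot"]);T=Ro.from_euler("xyz",[np.pi,0,YAW])
    print("t",o["time_s"],"pos",np.round(o["ee_pos"],4),"F",np.round(o["force"],2),"tool shift",(R.inv().apply(W(x,y,z)-o["ee_pos"])).round(4),"rot",(R.inv()*T).as_rotvec().round(3))
E
python3 - <<'E'
from h import *
go(-.062,-.055,.07)
# leaves: brass blobs outside plate
im=cv2.imread("pics/s0.png");hsv=cv2.cvtColor(im,cv2.COLOR_BGR2HSV)
m=cv2.inRange(hsv,(12,110,80),(28,255,255))
n,l,s,c=cv2.connectedComponentsWithStats(m)
for i in range(1,n):
    if s[i,4]>25 and 200<c[i][0]<345 and 195<c[i][1]<285:
        p=ray("scene",c[i],.0335)[:2]-C;print(c[i].round(1),s[i],"local",(np.cos(YAW)*p[0]+np.sin(YAW)*p[1]).round(4),(-np.sin(YAW)*p[0]+np.cos(YAW)*p[1]).round(4))
E
```

```text
t 0.6 pos [ 0.2732 -0.3389  0.2056] F [ 1.1  -1.64 -0.05] tool shift [ 0.1069 -0.37    0.1355] rot [ 0.    -0.     0.028]
[241.9 214.6] [233 209  18  13 131] local -0.0375 -0.0953
[273.7 232.9] [264 226  20  19 193] local -0.0019 -0.0011
[319.5 231. ] [309 227  21  10 137] local -0.036 0.0954
[226.8 238.2] [218 232  19  14 156] local 0.0425 -0.0948
[308.6 256.7] [298 252  22  11 162] local 0.0435 0.0955
```

jog_arm:
  motion:
    - [0.012, -0.041, 0, 0, 0, 0.028, -1]
    - [0.012, -0.041, 0, 0, 0, 0, -1]
    - [0.012, -0.041, 0.01, 0, 0, 0, -1]
    - [0.012, -0.041, 0.01, 0, 0, 0, -1]
    - [0.012, -0.041, 0.01, 0, 0, 0, -1]

```text
time_s: 1.1
ee_pos: [0.3944, -0.1626, 0.1752]
eef_rot: [3.142, -0.0, -0.323]
force: [-0.1, -1.1, -0.4]
grip_width: 0.0173
grip_force: 0.0
```

jog_arm:
  motion:
    - [0.012, -0.041, 0.02, 0, 0, 0, -1]
    - [0.012, -0.041, 0.02, 0, 0, 0, -1]
    - [0.012, -0.041, 0.02, 0, 0, 0, -1]
    - [0.011, -0.042, 0.02, 0, 0, 0, -1]
    - [0, 0, 0.02, 0, 0, 0, -1]

```text
time_s: 1.6
ee_pos: [0.4921, -0.0192, 0.0744]
eef_rot: [-3.141, -0.0, -0.319]
force: [-0.3, 0.2, -1.3]
grip_width: 0.0006
grip_force: 0.0
```

Run:
```python
from h import *
go(-.062,-.055,.04)
snap("wrist","w1")
```

```text
t 1.6 pos [ 0.4921 -0.0192  0.0744] F [-0.26  0.21 -1.31] tool shift [-0.0077  0.0003  0.0344] rot [-0.    -0.     0.009]
```

View pics/w1.png

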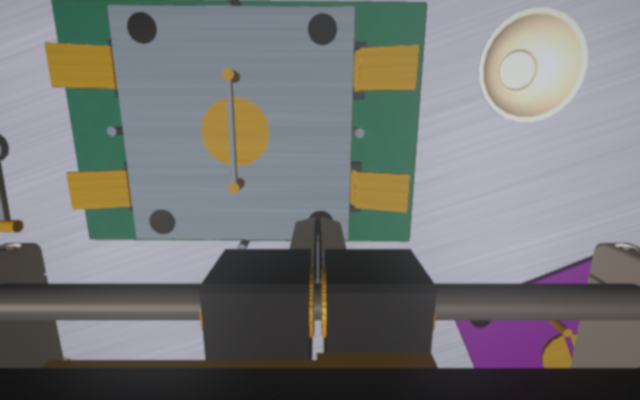

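The wrist view shows the shut fingertips over the near-right spot at about (320,218), with nothing in the way.

jog_arm:
  motion:
    - [-0.008, 0, 0.015, 0, 0, 0.009, -1]
    - [0, 0, 0.015, 0, 0, 0, -1]
    - [0, 0, 0.005, 0, 0, 0, -1]
    - [0, 0, 0, 0, 0, 0, -1]

```text
time_s: 2.05
ee_pos: [0.4828, -0.0205, 0.0405]
eef_rot: [3.141, 0.001, -0.332]
force: [-0.5, -0.3, 0.1]
grip_width: 0.0006
grip_force: 0.0
```

jog_arm:
  motion:
    - [0, 0, 0.002, 0, 0, 0, -1]
    - [0, 0, 0.002, 0, 0, 0, -1]
    - [0, 0, 0.001, 0, 0, 0, -1]
    - [0, 0, 0.001, 0, 0, 0, -1]
    - [0, 0, 0, 0, 0, 0, -1]

```text
time_s: 2.55
ee_pos: [0.483, -0.0201, 0.0345]
eef_rot: [3.142, 0.0, -0.331]
force: [0.1, -0.3, 0.0]
grip_width: 0.0007
grip_force: 0.0
```

jog_arm:
  motion:
    - [0, 0, 0.001, 0, 0, 0, -1]
    - [0, 0, 0.001, 0, 0, 0, -1]
    - [0, 0, 0, 0, 0, 0, -1]

```text
time_s: 2.85
ee_pos: [0.4831, -0.0202, 0.0326]
eef_rot: [3.142, -0.0, -0.332]
force: [-1.7, -0.3, 3.5]
grip_width: 0.0001
grip_force: 1.8
```

jog_arm:
  motion:
    - [0, 0, 0.001, 0, 0, 0, -1]
    - [0, 0, 0.001, 0, 0, 0, -1]
    - [0, 0, 0, 0, 0, 0, -1]

```text
time_s: 3.15
ee_pos: [0.483, -0.0202, 0.0305]
eef_rot: [3.141, -0.0, -0.332]
force: [-3.0, -0.6, 5.2]
grip_width: 0.0007
grip_force: 2.7
```

jog_arm:
  motion:
    - [0, 0, 0.001, 0, 0, 0, -1]
    - [0, 0, 0.001, 0, 0, 0, -1]
    - [0, 0, 0, 0, 0, 0, -1]

```text
time_s: 3.45
ee_pos: [0.4831, -0.0203, 0.0291]
eef_rot: [3.141, -0.0, -0.331]
force: [-7.0, -1.7, 15.6]
grip_width: 0.0007
grip_force: 7.9
```

jog_arm:
  motion:
    - [0, 0, 0.001, 0, 0, 0, -1]
    - [0, 0, 0, 0, 0, 0, -1]
    - [0, 0, 0, 0, 0, 0, -1]

```text
time_s: 3.75
ee_pos: [0.4832, -0.0203, 0.0288]
eef_rot: [3.141, -0.0, -0.331]
force: [-11.3, -1.7, 26.4]
grip_width: 0.0005
grip_force: 13.5
```

Near right sank 5 mm, from 34 to 29 mm, at about 6 N and then met its stop, so it is the rocking corner. I'll retract and move over its leaf.

jog_arm:
  motion:
    - [0, 0, -0.005, 0, 0, 0, -1]
    - [0, 0, -0.02, 0, 0, 0, -1]
    - [0, 0, -0.015, 0, 0, 0, -1]
    - [0.012, 0.026, 0, 0, 0, 0, -1]
    - [0.012, 0.026, 0, 0, 0, 0, -1]

```text
time_s: 4.25
ee_pos: [0.4892, -0.0775, 0.0679]
eef_rot: [-3.141, -0.001, -0.33]
force: [0.3, 0.6, -0.4]
grip_width: 0.0003
grip_force: 0.0
```

Run:
```python
from h import *
go(-.038,-.1087,.045)
im=snap("wrist","w2")
s=snap("scene","s2")
cv2.imwrite("pics/c2.png",np.vstack([cv2.resize(im,(480,300)),cv2.resize(s[190:285,200:352],(480,300),interpolation=cv2.INTER_CUBIC)]))
```

```text
t 4.25 pos [ 0.4892 -0.0775  0.0679] F [ 0.31  0.58 -0.42] tool shift [ 0.0004 -0.0021  0.0229] rot [-0.    -0.001 -0.002]
```

View pics/c2.png

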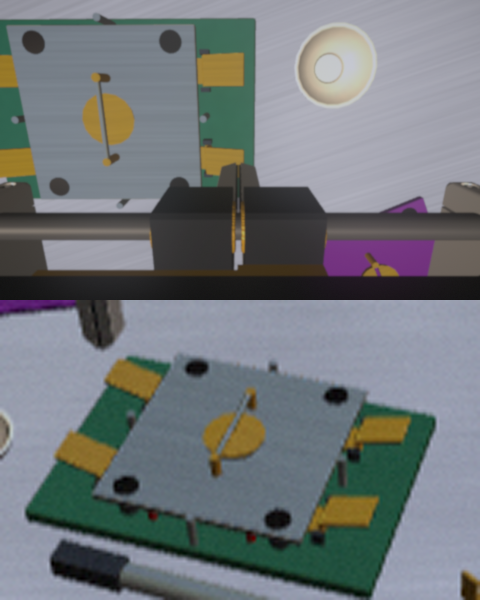

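The fingertips at about (238,165) in the wrist view are just above the near-right leaf's outer part. The plate has sprung back and every leaf is still raised. Next is a 2 mm inward correction and the descent.

jog_arm:
  motion:
    - [0, -0.002, 0.012, 0, 0, 0, -1]
    - [0, 0, 0.012, 0, 0, 0, -1]
    - [0, 0, 0.003, 0, 0, 0, -1]
    - [0, 0, 0.002, 0, 0, 0, -1]
    - [0, 0, 0, 0, 0, 0, -1]

```text
time_s: 4.85
ee_pos: [0.4894, -0.0749, 0.0382]
eef_rot: [3.142, 0.001, -0.331]
force: [1.2, -0.4, -0.2]
grip_width: 0.0003
grip_force: 0.0
```

jog_arm:
  motion:
    - [0, 0, 0.002, 0, 0, 0, -1]
    - [0, 0, 0.002, 0, 0, 0, -1]
    - [0, 0, 0.002, 0, 0, 0, -1]
    - [0, 0, 0.001, 0, 0, 0, -1]
    - [0, 0, 0, 0, 0, 0, -1]

```text
time_s: 5.35
ee_pos: [0.49, -0.0758, 0.0323]
eef_rot: [3.141, -0.002, -0.332]
force: [-0.5, -3.2, 6.4]
grip_width: 0.0004
grip_force: 2.9
```

jog_arm:
  motion:
    - [0, 0, 0.001, 0, 0, 0, -1]
    - [0, 0, 0.001, 0, 0, 0, -1]
    - [0, 0, 0.001, 0, 0, 0, -1]
    - [0, 0, 0.001, 0, 0, 0, -1]
    - [0, 0, 0, 0, 0, 0, -1]

```text
time_s: 5.85
ee_pos: [0.4901, -0.0761, 0.0284]
eef_rot: [3.141, -0.002, -0.332]
force: [-3.0, -5.4, 7.1]
grip_width: 0.0
grip_force: 3.6
```

jog_arm:
  motion:
    - [0, 0, 0.001, 0, 0, 0, -1]
    - [0, 0, 0, 0, 0, 0, -1]

```text
time_s: 6.05
ee_pos: [0.4901, -0.0762, 0.0276]
eef_rot: [3.141, -0.002, -0.331]
force: [-2.7, -6.8, 10.2]
grip_width: 0.0006
grip_force: 4.9
```

jog_arm:
  motion:
    - [0, 0, 0.001, 0, 0, 0, -1]
    - [0, 0, 0, 0, 0, 0, -1]

```text
time_s: 6.25
ee_pos: [0.4902, -0.0763, 0.0273]
eef_rot: [3.14, -0.003, -0.331]
force: [-6.8, -6.7, 20.0]
grip_width: 0.0004
grip_force: 10.0
```

jog_arm:
  motion:
    - [0, 0, 0.0005, 0, 0, 0, -1]
    - [0, 0, 0, 0, 0, 0, -1]

```text
time_s: 6.45
ee_pos: [0.4903, -0.0763, 0.0272]
eef_rot: [3.14, -0.003, -0.331]
force: [-9.2, -6.6, 25.9]
grip_width: 0.0005
grip_force: 13.0
```

It's on its stop at 27.2 mm with 26 N. Retracting clear before I check.

jog_arm:
  motion:
    - [0, 0, -0.005, 0, 0, 0, -1]
    - [0, 0, -0.03, 0, 0, 0, -1]
    - [0, 0, -0.04, 0, 0, 0, -1]
    - [-0.04, 0, -0.03, 0, 0, 0, -1]
    - [-0.04, 0, 0, 0, 0, 0, -1]

```text
time_s: 6.95
ee_pos: [0.4146, -0.0493, 0.1331]
eef_rot: [-3.141, -0.006, -0.332]
force: [0.3, 0.7, -0.5]
grip_width: 0.0006
grip_force: 0.0
```

Run:
```python
from h import *
im=snap("wrist","w3")
s=snap("scene","s3")
cv2.imwrite("pics/c3.png",np.vstack([cv2.resize(im,(480,300)),cv2.resize(s[190:285,200:352],(480,300),interpolation=cv2.INTER_CUBIC)]))
o=ctrl.get_obs();print(o["time_s"],o["ee_pos"],o["force"])
```

```text
7.05 [ 0.41095891 -0.04810588  0.13054086] [-0.07812343 -0.0124705  -0.66379146]
```

View pics/c3.png

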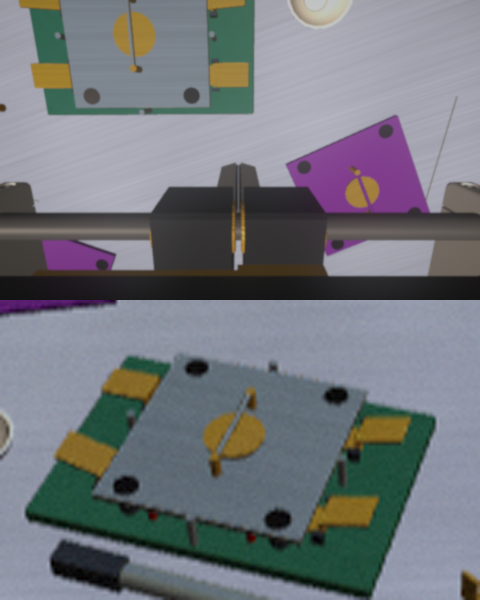

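The near-right leaf, at about (130,385) in the scene crop, now lies flat. The other three are raised and the plate hasn't moved.

```bash
python3 -c "
from station import ctrl
print(ctrl.hand_in())"
```

```text
the job is handed in; nothing more can be done
None
```

The near-right corner was the one that rocked (it sank 5 mm at about 6 N). I pressed its shim leaf flat to its stop, left the other three raised, and handed the job in at about 7 s; no verdict was shown.

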